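Clear the counter hand mill with its removable crank

ROBOT

A 6-joint arm with a two-finger parallel gripper is mounted at the origin on the work surface. World frame = base frame: x ahead of the robot, y to its left, z up, the work surface at z = 0. Lengths are in mm, angles in rad, forces in N, time in s.
With the tool pointing down it reaches from about 275 to 875 mm from the base axis. Payload 12.5 kg.
Tool frame: the origin (TCP) lies on the centre line of the jaws, within the pads' length; the fingertips stand 25 mm ahead of it and the grasp point (between the pads) lies 6 mm ahead of it; y points along the fingers, z is the direction in which the jaws open and shut, and the axes are right-handed (so a half turn about y gives the same grasp; the last joint's range is limited). The gripper opens to 85 mm and grips with 20 to 120 N. Pads are 22 mm wide; open, the fingers measure 114 mm over their backs; the gripper's body (76 mm by 85 mm) begins 54 mm behind the grasp point. The pads swing forward as they close: fully open they stand 13 mm farther back than shut.
Start: joints at [1.162, 0.351, 1.652, -0, 1.139, -0.085], TCP at [174.963, 521.414, 256.29] pointing down, gripper open.
Joint ranges: [-2.75, 2.75], [-0.79, 2.1], [0.01, 2.65], [-1.57, 4.71], [0.07, 3.14], [-2.87, 2.87]. Speed limits (rad/s): [2.22, 2.22, 2.79, 3.14, 3.14, 3.14].

INTERFACE

Orientations are given as a unit quaternion [w, x, y, z].
In Python, from cell import r gives the robot as it stands. The module is installed in compiled form; this text tells all that it offers.
- The arm moves only by the tool apply_moves, never from a script. Its argument "motion" is a list of rows, each an object with "slide": the shift along the tool's x, y, z in m, a list of three; "turn": the turn about the tool's y in degrees. In form: [{"slide": [x, y, z], "turn": turn}, ...]. A call has 1 to 12 rows; each row is the pose to reach, as a shift and turn from the pose commanded when the call began, along the tool's axes at that moment; what a row does not reach only later rows make up. A row lasts 1/12 s, in which the tool goes at most 41.7 mm and 7.16 degrees, less where a joint would pass 70% of its speed; a pose out of reach is approached as far as the arm can. A call with a gripper value outside its range is refused whole. "claw" is the closure, from -1 (fully open) to 1 (shut), set as the call begins (left out, the last holds). The fingers move at their own pace and stop on an object; the grip force is fixed at half the most. Time passes only in rows, so rows that repeat a pose let the fingers close. It gives the time, the measured TCP pose, the force and the opening at its end, in the units of the state.
- r.get_obs(): the state, without advancing time (a new reading comes with each control period).
- r.capture(name): name is "scene" or "top" or "wrist"; returns a dict with "pixels" (480x640x3 uint8, blue, green, red), "fx", "fy", "cx", "cy" (pixels), "dist" ([k1, k2, p1, p2, k3] as OpenCV has them; the pictures are not rectified), "R" (3x3) and "t" (3): a world point X has camera coordinates R X + t. Camera axes: x right, y down, z forward; pixel columns grow to the right and rows downward; lengths in mm; the calibration is good to about 2 mm. A picture is of the moment at which its call begins. There is no depth.
- r.finish_job(): hands the job in, once; it reports no verdict.
Trained networks look in a picture, given as the dict that the camera call returned (one of the last four; its "shot" number tells which), for a name from the list of things; names that differ only in an ending like _2 or _b are one class to them, and where a whole thing is asked for, a point or a joint stands for the part that bears it (a point fixed in the world has none). Each returns a list of dicts, best first, with "confidence" (0 to 1); they miss things now and then, are a little off and sometimes report something else, mostly with a low value. They report only what shows in the picture. A call takes as long as a camera call.
- r.search_frame(picture, query): "point" ([column, row] in pixels, amid what is visible of it).
The state is a dict: "time_s": time; "q": joint angles; "qvel": joint speeds; "joint_torque": joint torques, N m; "position": TCP position; "eef_rot": TCP orientation; "wrist_force": force on the tool from outside, world axes, zero at the start; "moment": the same for the moment, N m; "width": finger opening in mm.
Only numpy, scipy, OpenCV 4.12 (cv2) and the standard library are available. Lean on these libraries where they do the work, as an engineer would, in place of code of your own. Each camera call takes 0.05 s, during which the arm holds its last target.

TASK

Clear the old grounds out of the coffee hand mill: fit the loose crank onto the mill's square shaft until it sits fully home, and wind it at least one and a half turns clockwise by its knob, without leaning on the shaft, which is sprung and would push the burrs together. Then lift the crank off again so the mill can be filled, and stand it back on the black rubber mat, upright and let go, leaving the cup, the milk pitcher and the jar where they stand.

Things in the scene. Friction and masses are not known exactly. Their poses are not given: they have to be found in the camera images.
- mill: Counter hand mill for coffee, screwed to the counter, 136 mm wide at its round foot, 120 mm at its open hopper, whose rim is 176 mm above the counter. Origin: centre of the underside, on the counter; z up, along the axis of the upright drive shaft. The shaft stands in the middle of the hopper and carries a flat round collar, 52 mm in diameter, its top 185 mm above the counter.
- seat (a point): Point on the mill's shaft axis, 185 mm above the counter, at the top of the shaft's collar (when the shaft is up), where the underside of the crank's hub rests when the crank is fully home.
- shaft (a joint): Rotation of the mill's drive shaft, rad, growing as it turns clockwise seen from above; reads 0 to 0.4 at the start. It has no stop and stays where it is left; the burrs resist turning with about 0.5 N m, plus 0.03 N m per rad/s.
- crank: Loose steel crank, about 0.29 kg with knob (varies by some 15 percent), at the start standing on the mat, socket down. Origin: centre of the socket's mouth in the hub's underside. x points along the arm to the knob, z up. Flat arm 16 mm wide, from 8 to 14 mm above the hub's underside, reaching to the knob at x = 100 mm. Balance point near x = 20 mm.
- socket (a point): Centre of the socket's mouth, in the underside of the crank's hub. The socket is square, 15.3 mm across, 20 mm deep, open downward, its flats parallel to the hub's sides.
- knob_mid (a point): Middle of the crank's wooden knob, 100 mm along the arm from the socket's axis and 34 mm above the hub's underside. The knob is upright, 25 mm in diameter and 36 mm tall (from 16 to 52 mm above the hub's underside), and spins freely on its pin.
- mat: Black rubber bar mat fixed to the counter, 220 mm (its x) by 160 mm (its y), 6 mm thick. Origin: centre of its underside.
- cup: White mug, 84 mm diameter, 62 mm tall, handle at its +y. Origin: centre of the underside.
- pitcher: Steel milk pitcher, 90 mm diameter, 105 mm tall, handle at its +y. Origin: centre of the underside.
- jar: Closed amber jar, 80 mm diameter, 125 mm tall. Origin: centre of the underside.
- hub_mid (a point): Middle of the hub's length and width (crank's x = 4 mm), 24 mm above its underside: a height to grip the hub at, across its flat sides. The hub is a flat-sided block 30 mm wide (crank's y), 44 mm long (crank's x from -18 to +26 mm) and 34 mm tall.
- shaft_top (a point): Top of the drive shaft, on its axis, 202 mm above the counter. The shaft ends in a brass square, 14 mm across flats, standing 17 mm above the collar, its top 4 mm tapering to 10 mm across. Which way its flats point differs each time and cannot be told from these readings: look for it or find it by feel (the crank drops over it when they line up).
- spindle (a joint): How far the sprung shaft (with its collar) is pushed down into the mill, m: 0 when up, 0.004 when the burrs rub. A downward push of 8 N or less does not move it; beyond that it yields 1 mm for each 4 N (24 N at 4 mm) and springs back when let go. Resting the crank's weight on it is harmless.

How it is judged (in metres and radians):
On the way, in this order (a step that is already met when the one before it is completed fails the run):
1. the crank sits fully home on the square shaft (z of socket in the frame of seat below 0.003 m and horizontal distance between socket and seat below 0.003 m and angle between crank's own z axis and vertical below 0.1 rad), for 0.2 s.
2. the shaft has been wound one and a half turns clockwise with the crank on it (value of joint shaft above 9.3 rad and horizontal distance between socket and seat below 0.004 m and z of socket in the frame of seat below 0.012 m), for 0.1 s.
At the end, for the whole second after the job is handed in: The crank is off the mill and stands still and upright (within 7 degrees) with the underside of its hub on the rubber mat, the socket's centre at least 5 mm inside the mat's edges, and the shaft has stayed wound clockwise by about one and a half turns or more (z of socket in the frame of mat between 0.003 and 0.01 m and x of socket in the frame of mat between -0.105 and 0.105 m and y of socket in the frame of mat between -0.075 and 0.075 m and angle between crank's own z axis and vertical below 0.12 rad and linear speed of crank below 0.02 m/s and value of joint shaft above 9.2 rad); the robot touches nothing.
It fails at once if the sprung shaft is pushed down until the burrs rub (4 mm, some 24 N) (value of joint spindle above 0.004 m).
It fails at once if the cup, pitcher or jar is moved by more than 25 mm (distance of any of cup, pitcher, jar from where it was at the start of the episode above 0.025 m).
It also fails if it takes over 72 s, if anything falls off the work surface, if the arm or the gripper's body presses on something with over 40 N, if the wrist force passes 120 N, or if a joint passes its speed limit or range.

## Working session

There is one attempt and no reset: what is moved stays moved. The work goes in short steps, Python scripts to look and compute and a tool call to move; the robot and the scene stay as the last step left them, time stands still between calls to the robot, and variables do not carry over. Pictures are saved under pics/ and viewed, and the job is handed in when it is done.

Besides the shell and the picture viewer there is one more tool, called after "Emit:" as name([rows], argument=value, ...), one row to a line, values as JSON. apply_moves: Moves the arm, as the interface text tells. Its arguments: {"type":"object","properties":{"motion":{"type":"array"},"claw":{"type":"number"}},"required":["motion"]}

```bash
ls; mkdir -p pics
cat > h.py <<'E'
import cv2, numpy as np
from cell import r
def shot(cam,fn=None):
    p=r.capture(cam)
    if fn: cv2.imwrite('pics/'+fn,p["pixels"])
    return p
def ray(p,uv):
    K=np.array([[p['fx'],0,p['cx']],[0,p['fy'],p['cy']],[0,0,1]],float)
    n=cv2.undistortPoints(np.array([[uv]],float),K,np.array(p['dist'],float))[0,0]
    R=np.array(p['R']);t=np.array(p['t'])
    return -R.T@t, R.T@np.array([n[0],n[1],1.])
def atz(p,uv,z):
    o,d=ray(p,uv); return o+d*(z-o[2])/d[2]
def proj(p,X):
    K=np.array([[p['fx'],0,p['cx']],[0,p['fy'],p['cy']],[0,0,1]],float)
    R=np.array(p['R']);t=np.array(p['t'],float)
    return cv2.projectPoints(np.array(X,float).reshape(-1,3),cv2.Rodrigues(R)[0],t,K,np.array(p['dist'],float))[0][:,0]
E
python3 - <<'E'
from h import *
np.set_printoptions(precision=4,suppress=True)
print(r.get_obs())
for c in ['scene','top','wrist']:
    p=shot(c,c+'1.png'); print(c,-np.array(p['R']).T@np.array(p['t']),p['fx'],p['dist'])
    print(np.array(p['R']))
    for q in (['mill','crank','knob_mid','hub_mid','shaft_top','mat','cup','pitcher','jar']):
        d=r.search_frame(p,q)
        print(c,q,[(np.round(x['point']),round(x['confidence'],2)) for x in d[:2]])
E
```

```text
pics
{'time_s': 0.0, 'q': array([ 1.1624,  0.3513,  1.6524,  0.    ,  1.1391, -0.0846]), 'qvel': array([ 0.0018, -0.    , -0.0016, -0.0013, -0.0016, -0.0011]), 'joint_torque': array([ -0.0003, -50.6102, -29.1399,  -0.    ,   0.0046,  -0.    ]), 'position': array([174.8488, 521.1494, 255.7372]), 'eef_rot': array([-0.6975,  0.6983, -0.1141,  0.1139]), 'wrist_force': array([-0.3977,  0.4843,  0.0877]), 'moment': array([0.0567, 0.0472, 0.0251]), 'width': 85.62280454732306}
scene [1020.0439  426.1088  648.7354] 473.64015610383865 [-0.0033  0.      0.      0.      0.    ]
[[-0.7042  0.7099 -0.0057]
 [ 0.4619  0.4521 -0.7631]
 [-0.5391 -0.54   -0.6463]]
scene mill [(array([267., 218.]), 0.58), (array([424., 350.]), 0.29)]
scene crank [(array([425., 352.]), 0.96)]
scene knob_mid [(array([426., 349.]), 0.57), (array([263., 176.]), 0.32)]
scene hub_mid [(array([422., 352.]), 0.67)]
scene shaft_top [(array([269., 216.]), 0.67)]
scene mat [(array([411., 353.]), 0.6)]
scene cup [(array([284., 336.]), 0.58), (array([267., 214.]), 0.36)]
scene pitcher [(array([176., 265.]), 0.61)]
scene jar [(array
[... 179 characters left out ...]
311  0.0187 -0.9912]]
top mill [(array([225., 268.]), 0.52)]
top crank [(array([222., 269.]), 0.84), (array([427., 264.]), 0.33)]
top knob_mid [(array([222., 268.]), 0.78)]
top hub_mid [(array([225., 271.]), 0.93)]
top shaft_top [(array([426., 263.]), 0.88)]
top mat []
top cup [(array([312., 190.]), 0.56)]
top pitcher [(array([441., 172.]), 0.9)]
top jar [(array([219., 174.]), 0.9)]
wrist [ 99.407  545.7332 374.2745] 422.388154520942 [-0.0617  0.      0.      0.      0.    ]
[[ 0.3183  0.948   0.0008]
 [ 0.9021 -0.3031  0.307 ]
 [ 0.2913 -0.097  -0.9517]]
wrist mill []
wrist crank []
wrist knob_mid []
wrist hub_mid []
wrist shaft_top []
wrist mat []
wrist cup []
wrist pitcher []
wrist jar []
```

View pics/scene1.png

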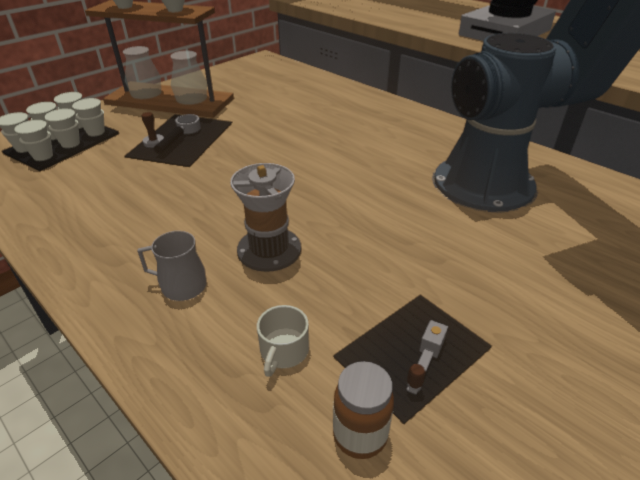

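View pics/top1.png

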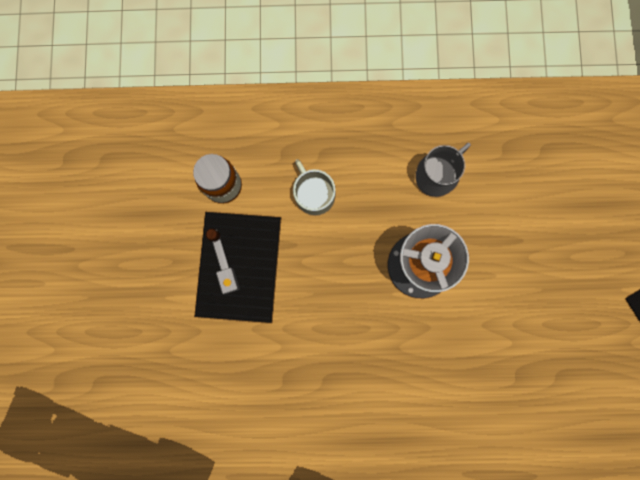

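Run:
```python
import cv2
t=cv2.imread('pics/top1.png'); s=cv2.imread('pics/scene1.png')
a=cv2.resize(t[215:325,170:280],(400,400),interpolation=cv2.INTER_CUBIC)
b=cv2.resize(t[210:320,370:480],(400,400),interpolation=cv2.INTER_CUBIC)
cv2.imwrite('pics/c1.png',cv2.hconcat([a,b]))
a=cv2.resize(s[300:400,370:470],(400,400),interpolation=cv2.INTER_CUBIC)
b=cv2.resize(s[150:250,220:320],(400,400),interpolation=cv2.INTER_CUBIC)
cv2.imwrite('pics/c2.png',cv2.hconcat([a,b]))
```

```text
(no output)
```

View pics/c1.png

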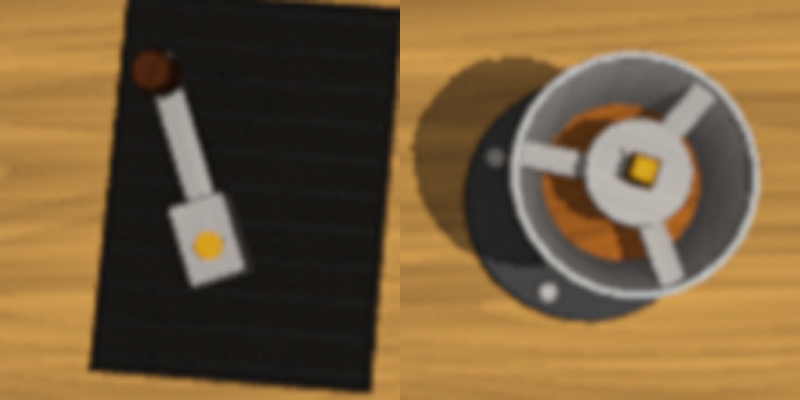

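View pics/c2.png

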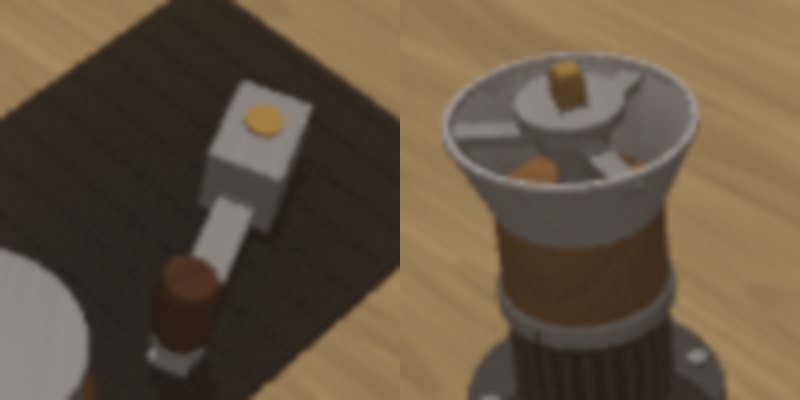

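Run:
```python
from h import *
np.set_printoptions(precision=2,suppress=True)
from scipy.optimize import least_squares
t=r.capture('top'); s=r.capture('scene')
def px(c,x0,y0,sc): return np.array([x0+c[0]/sc,y0+c[1]/sc])
S=400/110
# top: dot, knob top, hub corners, square
dot=px((208,244),170,215,S); kn=px((152,71),170,215,S)
cor=[px(c,170,215,S) for c in [(168,206),(227,193),(246,270),(193,288)]]
print('dot',atz(t,dot,40),'knob',atz(t,kn,58))
C=[atz(t,c,40) for c in cor]; print('cor',np.array(C),np.mean(C,0))
sq=px((643-400,170),370,210,S); print('shaft top',atz(t,sq,202))
# scene
d2=px((264,120),370,300,4); k2=px((190,278),370,300,4); q2=px((565-400,70),220,150,4)
print('scene dot',atz(s,d2,40),'knob',atz(s,k2,58),'sh',atz(s,q2,202))
for m in [(129,0),(398,10),(370,390),(92,370)]: print('mat',atz(t,px(m,170,215,S),6))
for n,z,uv in [('cup',62,(314,190)),('jar',125,(212,174)),('pitcher',105,(444,163))]: print(n,atz(t,uv,z))
print(r.get_obs()['time_s'])
from scipy.spatial.transform import Rotation as R
q=r.get_obs()['eef_rot'];print(R.from_quat([q[1],q[2],q[3],q[0]]).as_matrix())
```

```text
dot [524.19 201.66  40.  ] knob [618.02 229.42  58.  ]
cor [[545.43 223.81  40.  ]
 [551.99 191.26  40.  ]
 [509.63 180.74  40.  ]
 [500.33 209.83  40.  ]] [526.84 201.41  40.  ]
shaft top [ 552.33 -187.8   202.  ]
scene dot [523.51 202.63  40.  ] knob [620.83 232.59  58.  ] sh [ 556.76 -184.09  202.  ]
mat [666.37 253.77   6.  ]
mat [657.34  99.37   6.  ]
mat [443.01 116.79   6.  ]
mat [456.61 272.95   6.  ]
cup [702.7   25.04  62.  ]
jar [724.66 216.   125.  ]
pitcher [ 741.12 -226.57  105.  ]
1.6
[[ 0.95 -0.    0.32]
 [-0.32 -0.    0.95]
 [ 0.   -1.   -0.  ]]
```

```bash
cat >> h.py <<'E'
from scipy.spatial.transform import Rotation as Ro
def pose():
    o=r.get_obs(); q=o['eef_rot']; return o,np.array(o['position']),Ro.from_quat([q[1],q[2],q[3],q[0]]).as_matrix()
def head(M): return np.degrees(np.arctan2(M[1,0],M[0,0]))
def goto(X,hd=None):
    o,P,M=pose()
    sl=M.T@(np.array(X)-P)/1000
    tu=0 if hd is None else -((hd-head(M)+180)%360-180)
    print('slide',np.round(sl,4),'turn',round(tu,2),'| P',np.round(P,1),'hd',round(head(M),2),'t',round(o['time_s'],2),'F',np.round(o['wrist_force'],2),'M',np.round(o['moment'],3),'w',round(o['width'],1),'q6',round(o['q'][5],2))
E
python3 -c "
from h import *
goto([528,203,180],16.6)"
```

```text
slide [ 0.436   0.0763 -0.1896] turn -35.15 | P [174.9 521.4 256.3] hd -18.55 t 1.6 F [ 0.03  0.24 -0.75] M [-0.     0.034 -0.014] w 85.4 q6 -0.08
```

Emit:
apply_moves([
  {"slide":[0.436,0.076,-0.19],"turn":-35.15},
  {"slide":[0.436,0.076,-0.19],"turn":-35.15},
  {"slide":[0.436,0.076,-0.19],"turn":-35.15},
  {"slide":[0.436,0.076,-0.19],"turn":-35.15},
  {"slide":[0.436,0.076,-0.19],"turn":-35.15},
  {"slide":[0.436,0.076,-0.19],"turn":-35.15},
  {"slide":[0.436,0.076,-0.19],"turn":-35.15},
  {"slide":[0.436,0.076,-0.19],"turn":-35.15},
  {"slide":[0.436,0.076,-0.19],"turn":-35.15},
  {"slide":[0.436,0.076,-0.19],"turn":-35.15},
  {"slide":[0.436,0.076,-0.19],"turn":-35.15},
  {"slide":[0.436,0.076,-0.19],"turn":-35.15},
])

```text
time_s: 2.6
position: [528.0, 201.9, 180.3]
eef_rot: [0.7, -0.7, -0.102, 0.102]
wrist_force: [-0.5, 1.6, 1.0]
width: 85.3
```

Emit:
apply_moves([
  {"slide":[0,0,0],"turn":0},
  {"slide":[0,0,0],"turn":0},
  {"slide":[0,0,0],"turn":0},
])

```text
time_s: 2.85
position: [526.4, 203.7, 180.4]
eef_rot: [0.7, -0.7, -0.102, 0.102]
wrist_force: [0.0, 0.1, 0.0]
width: 85.5
```

```bash
python3 -c "
from h import *
p=shot('wrist','w2.png')
goto([528,203,37],16.6)
for q in ['hub_mid','knob_mid']:print(q,r.search_frame(p,q)[:1])"
```

```text
slide [ 0.0015  0.1437 -0.0017] turn 0.03 | P [526.1 204.2 180.7] hd 16.63 t 2.9 F [-1.3  -0.04 -0.25] M [-0.016  0.086 -0.045] w 85.1 q6 -1.57
hub_mid [{'point': [314.7, 265.9], 'confidence': 0.88}]
knob_mid [{'point': [319.5, 261.3], 'confidence': 0.66}]
```

View pics/w2.png

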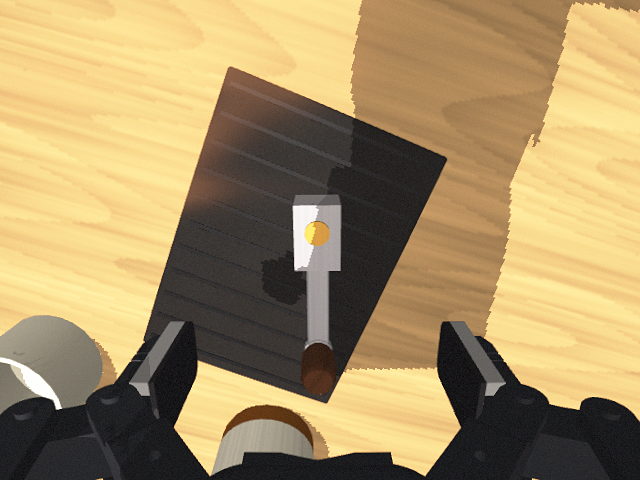

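Run:
```python
from h import *
np.set_printoptions(precision=2,suppress=True)
p=r.capture('wrist')
for n,uv,z in [('dot',(317,233),40),('a',(293,206),40),('b',(341,205),40),('c',(341,270.5),40),('d',(294,270.5),40),('knob',(319.5,384),58)]: print(n,atz(p,uv,z))
for i in range(3): print(r.get_obs()['position'])
g=p['pixels'][190:290,260:380]; cv2.imwrite('pics/w2c.png',cv2.resize(g,(720,600),interpolation=cv2.INTER_CUBIC))
goto([528,203,37],16.6)
```

```text
dot [523.1  203.47  40.  ]
a [510.51 184.    40.  ]
b [501.28 212.62  40.  ]
c [543.22 225.99  40.  ]
d [552.08 196.36  40.  ]
knob [619.55 234.11  58.  ]
[526.1  204.54 180.89]
[526.1  204.54 180.89]
[526.1  204.54 180.89]
slide [ 0.    0.14 -0.  ] turn 0.09 | P [526.1 204.5 180.9] hd 16.69 t 3.05 F [-0.03  0.21 -0.41] M [-0.03 -0.01  0.  ] w 85.1 q6 -1.57
```

View pics/w2c.png

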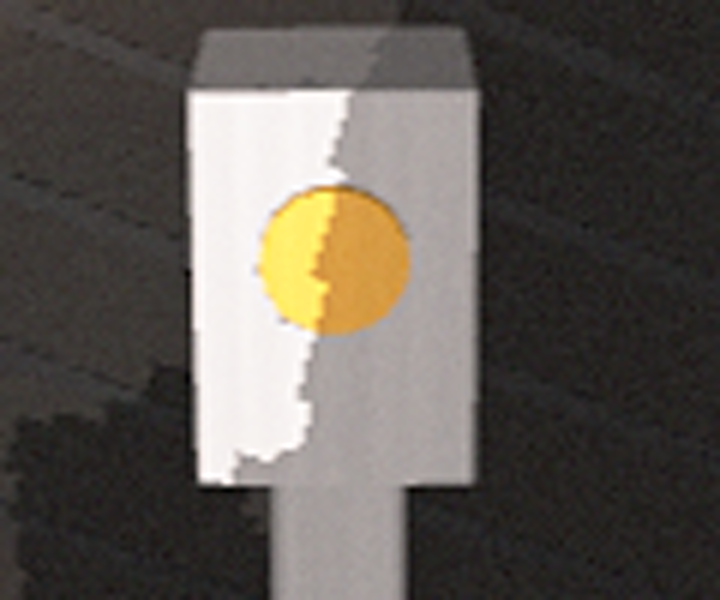

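Emit:
apply_moves([
  {"slide":[0.001,0.143,0],"turn":-0.6},
  {"slide":[0.001,0.143,0],"turn":-0.6},
  {"slide":[0.001,0.143,0],"turn":-0.6},
  {"slide":[0.001,0.143,0],"turn":-0.6},
  {"slide":[0.001,0.143,0],"turn":-0.6},
  {"slide":[0.001,0.143,0],"turn":-0.6},
])

```text
time_s: 3.55
position: [527.3, 204.4, 37.7]
eef_rot: [-0.699, 0.699, 0.106, -0.106]
wrist_force: [1.0, -0.2, 0.5]
width: 85.9
```

Emit:
apply_moves([
  {"slide":[0,0,0],"turn":0},
  {"slide":[0,0,0],"turn":0},
  {"slide":[0,0,0],"turn":0},
  {"slide":[0,0,0],"turn":0},
  {"slide":[0,0,0],"turn":0},
  {"slide":[0,0,0],"turn":0},
  {"slide":[0,0,0],"turn":0},
  {"slide":[0,0,0],"turn":0},
], claw=1)

```text
time_s: 4.22
position: [528.1, 204.1, 38.7]
eef_rot: [0.699, -0.699, -0.106, 0.105]
wrist_force: [-2.6, -0.1, 8.4]
width: 29.1
```

```bash
python3 -c "
from h import *
p=shot('wrist','w3.png')
goto([528,203,37],17.1)"
```

```text
slide [-0.0004  0.0016 -0.001 ] turn 0.09 | P [528.1 204.1  38.6] hd 17.19 t 4.27 F [-2.38 -0.08  8.79] M [-0.049  0.265 -0.011] w 29.1 q6 -1.58
```

View pics/w3.png

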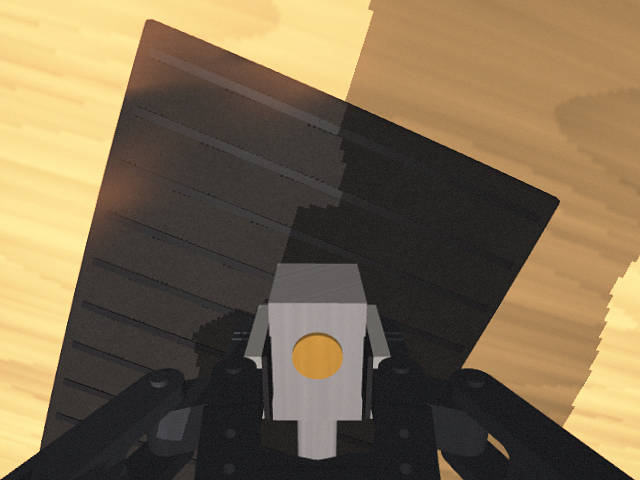

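Run:
```python
from h import *
p=r.capture('wrist'); o,P,M=pose()
d=atz(p,(317,356),40); print('dot-TCP in tool',M.T@(d-P), P)
```

```text
dot-TCP in tool [-4.40481664 -1.35744756 -0.42099123] [528.12463842 204.12495071  38.64895351]
```

Emit:
apply_moves([
  {"slide":[0,-0.04,0],"turn":0},
  {"slide":[0,-0.08,0],"turn":0},
  {"slide":[0,-0.12,0],"turn":0},
  {"slide":[0,-0.16,0],"turn":0},
  {"slide":[0,-0.2,0],"turn":0},
  {"slide":[0,-0.236,0],"turn":0},
  {"slide":[-0.003,-0.236,-0.04],"turn":0},
  {"slide":[-0.006,-0.236,-0.08],"turn":0},
  {"slide":[-0.009,-0.236,-0.12],"turn":0},
  {"slide":[-0.012,-0.236,-0.16],"turn":0},
  {"slide":[-0.015,-0.236,-0.2],"turn":0},
  {"slide":[-0.018,-0.236,-0.24],"turn":0},
])

```text
time_s: 5.32
position: [581.2, -32.6, 273.6]
eef_rot: [0.699, -0.699, -0.106, 0.106]
wrist_force: [0.9, 0.1, -2.9]
width: 29.4
```

Emit:
apply_moves([
  {"slide":[-0.004,0,-0.04],"turn":0},
  {"slide":[-0.007,0,-0.08],"turn":0},
  {"slide":[-0.01,0,-0.12],"turn":0},
  {"slide":[-0.012,0,-0.141],"turn":0},
  {"slide":[-0.012,0,-0.141],"turn":0},
  {"slide":[-0.012,0,-0.141],"turn":0},
])

```text
time_s: 5.82
position: [611.2, -169.9, 273.0]
eef_rot: [0.699, -0.699, -0.105, 0.105]
wrist_force: [-0.1, -0.4, -2.6]
width: 28.7
```

```bash
python3 -c "
from h import *
p=shot('wrist','w4.png')
goto([612,-169,275])
print(r.search_frame(p,'shaft_top')[:2])
print(proj(p,[[552.3,-187.8,202]]))"
```

```text
slide [ 0.0007 -0.0018 -0.0004] turn 0 | P [ 611.2 -168.8  273.2] hd 17.16 t 5.87 F [-0.43  0.11 -3.06] M [0.032 0.058 0.004] w 28.9 q6 -2.21
[]
[[318.06758582 150.98343227]]
```

View pics/w4.png

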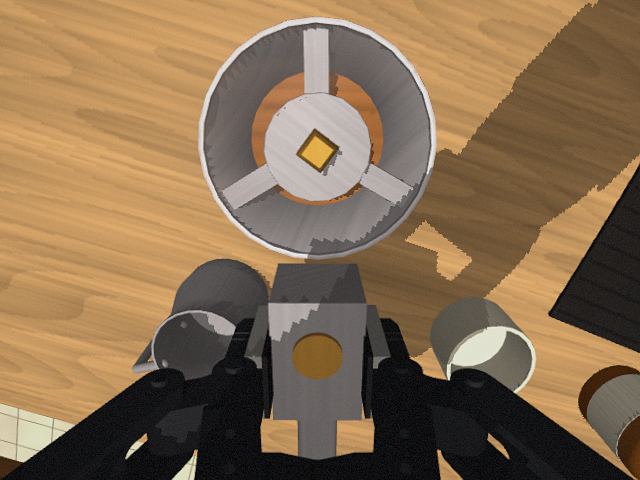

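Run:
```python
import cv2
g=cv2.imread('pics/w4.png')[120:180,280:360]; cv2.imwrite('pics/w4c.png',cv2.resize(g,(800,600),interpolation=cv2.INTER_CUBIC))
```

```text
(no output)
```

View pics/w4c.png

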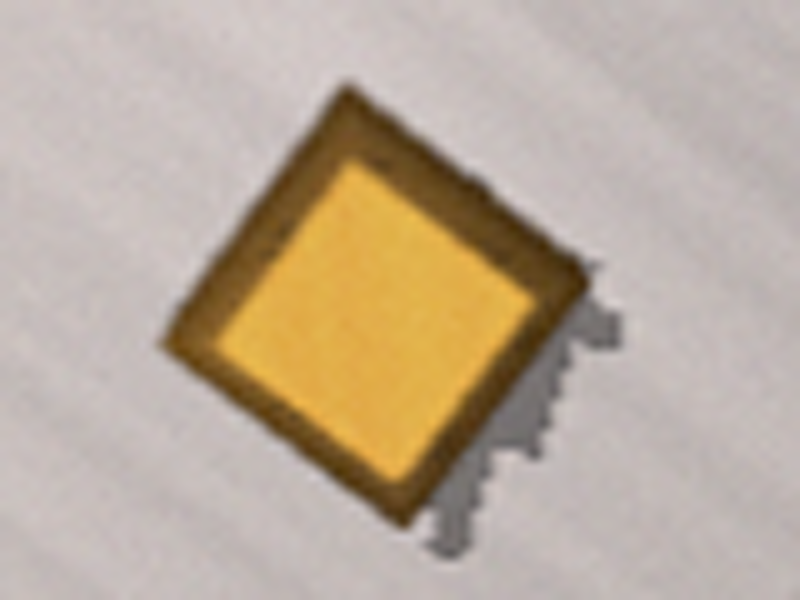

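Run:
```python
from h import *
p=r.capture('wrist'); o,P,M=pose()
def f(cs,z):
    A=[atz(p,(280+(c[0]+.0)/10-.45,120+c[1]/10-.45),z) for c in cs]
    print(np.round(np.mean(A,0),1), [round(float((np.degrees(np.arctan2(*(A[(i+1)%4]-A[i])[1::-1])))),1) for i in range(4)],[round(float(np.linalg.norm(A[(i+1)%4]-A[i])),1) for i in range(4)])
    return np.mean(A,0)
c=f([(350,160),(538,300),(400,483),(216,347)],202)
f([(347,85),(588,285),(402,525),(165,343)],198)
goto([0,0,0])
```

```text
[ 553.  -186.5  202. ] [71.1, -19.8, -109.2, 160.9] [10.2, 10.1, 10.1, 10.0]
[ 552.8 -186.5  198. ] [68.3, -20.5, -110.3, 161.2] [13.9, 13.7, 13.5, 14.0]
slide [-0.5341  0.2738  0.3415] turn 0 | P [ 611.4 -167.9  273.5] hd 17.25 t 5.97 F [ 0.01  0.54 -2.99] M [-0.035  0.093 -0.043] w 28.7 q6 -2.21
```

```bash
python3 -c "
from h import *
goto([557,-187.7,250],-19.7)"
```

```text
slide [-0.0578  0.0235 -0.0028] turn 36.95 | P [ 611.4 -167.9  273.5] hd 17.25 t 5.97 F [ 0.01  0.54 -2.99] M [-0.035  0.093 -0.043] w 28.7 q6 -2.21
```

Emit:
apply_moves([
  {"slide":[-0.03,0,-0.003],"turn":7},
  {"slide":[-0.058,0.01,-0.003],"turn":14},
  {"slide":[-0.058,0.023,-0.003],"turn":21},
  {"slide":[-0.058,0.023,-0.003],"turn":28},
  {"slide":[-0.058,0.023,-0.003],"turn":35},
  {"slide":[-0.058,0.023,-0.003],"turn":37},
  {"slide":[-0.058,0.023,-0.003],"turn":37},
  {"slide":[-0.058,0.023,-0.003],"turn":37},
  {"slide":[-0.058,0.023,-0.003],"turn":37},
  {"slide":[-0.058,0.023,-0.003],"turn":37},
])

```text
time_s: 6.8
position: [557.1, -188.6, 250.6]
eef_rot: [-0.697, 0.697, -0.121, 0.121]
wrist_force: [0.0, 0.1, -1.6]
width: 28.8
```

```bash
python3 -c "
from h import *
goto([557,-187.7,250],-19.7)
p=shot('scene','s5.png'); cv2.imwrite('pics/s5c.png',cv2.resize(p['pixels'][100:240,180:360],(771,600),interpolation=cv2.INTER_CUBIC))
goto([557,-187.7,250],-19.7)
p=shot('top','t5.png'); cv2.imwrite('pics/t5c.png',cv2.resize(p['pixels'][200:320,360:520],(800,600),interpolation=cv2.INTER_CUBIC))
goto([557,-187.7,250],-19.7)
"
```

```text
slide [-0.0004  0.0006  0.0008] turn -0.01 | P [ 557.1 -188.6  250.6] hd -19.71 t 6.8 F [ 0.02  0.06 -1.63] M [0.056 0.067 0.036] w 28.8 q6 -1.63
slide [-0.0004  0.0006  0.0009] turn -0.03 | P [ 557.1 -188.7  250.6] hd -19.73 t 6.85 F [-0.86  0.72 -2.6 ] M [ 0.019 -0.017 -0.06 ] w 29.1 q6 -1.63
slide [-0.0005  0.0006  0.001 ] turn -0.05 | P [ 557.1 -188.8  250.6] hd -19.75 t 6.9 F [-0.55  0.09 -3.12] M [ 0.078  0.046 -0.037] w 29.1 q6 -1.63
```

View pics/s5c.png

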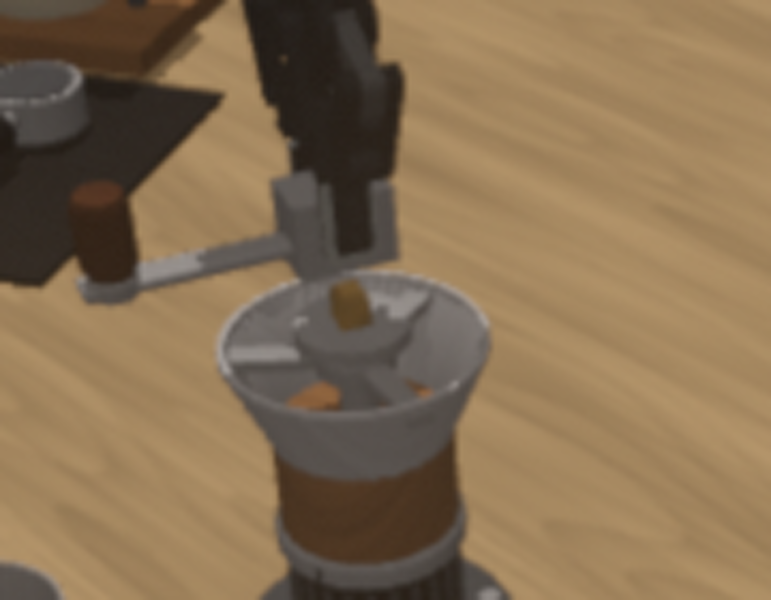

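View pics/t5c.png

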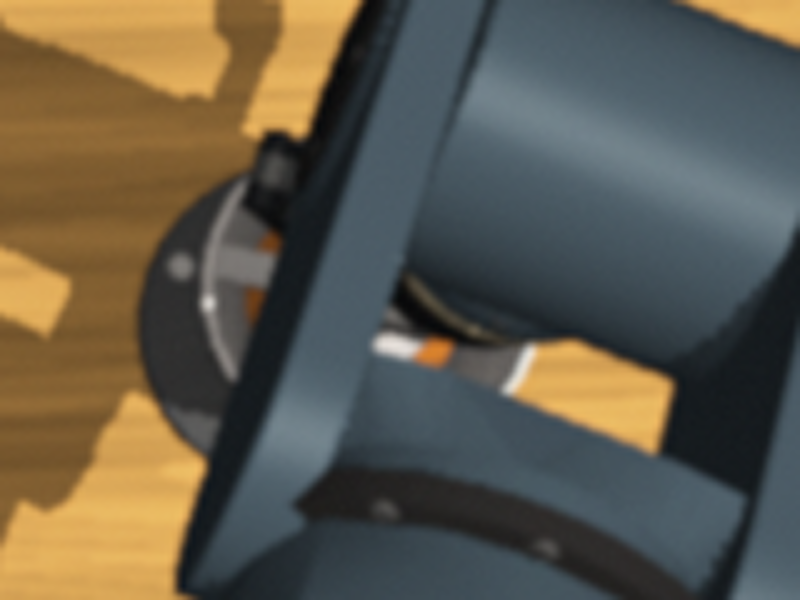

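Emit:
apply_moves([
  {"slide":[-0.0004,0.007,0.0008],"turn":0},
  {"slide":[-0.0004,0.013,0.0008],"turn":0},
  {"slide":[-0.0004,0.017,0.0008],"turn":0},
  {"slide":[-0.0004,0.017,0.0008],"turn":0},
  {"slide":[-0.0004,0.017,0.0008],"turn":0},
])

```text
time_s: 7.32
position: [556.9, -188.0, 233.1]
eef_rot: [0.697, -0.696, 0.122, -0.121]
wrist_force: [0.3, -0.1, -3.3]
width: 29.1
```

```bash
python3 -c "
from h import *
goto([557,-187.7,218],-19.7)"
```

```text
slide [-0.      0.0151  0.0003] turn -0.1 | P [ 556.9 -188.   233.1] hd -19.8 t 7.32 F [ 0.28 -0.09 -3.3 ] M [-0.009  0.07   0.005] w 29.1 q6 -1.63
```

Emit:
apply_moves([
  {"slide":[0,0.0015,0],"turn":0},
  {"slide":[0,0.003,0],"turn":0},
  {"slide":[0,0.003,0],"turn":0},
])

```text
time_s: 7.57
position: [557.1, -188.1, 230.6]
eef_rot: [-0.697, 0.697, -0.121, 0.122]
wrist_force: [0.7, -0.0, -1.5]
width: 28.9
```

Emit:
apply_moves([
  {"slide":[0,0.001,0],"turn":0},
  {"slide":[0,0.002,0],"turn":0},
  {"slide":[0,0.002,0],"turn":0},
])

```text
time_s: 7.82
position: [557.3, -188.2, 228.6]
eef_rot: [-0.696, 0.697, -0.121, 0.122]
wrist_force: [3.0, -1.2, -2.7]
width: 28.9
```

```bash
python3 -c "
from h import *
goto([557,-187.7,218],-19.7)"
```

```text
slide [-0.0004  0.0106  0.0004] turn -0.1 | P [ 557.3 -188.2  228.6] hd -19.8 t 7.82 F [ 3.01 -1.21 -2.67] M [-0.155 -0.422  0.003] w 28.9 q6 -1.63
```

Emit:
apply_moves([
  {"slide":[0.0006,0,0],"turn":0},
  {"slide":[0.0006,0.001,0],"turn":0},
  {"slide":[0.0006,0.002,0],"turn":0},
  {"slide":[0.0006,0.002,0],"turn":0},
])

```text
time_s: 8.15
position: [557.5, -188.2, 226.2]
eef_rot: [-0.697, 0.697, -0.122, 0.121]
wrist_force: [0.3, -1.2, -3.2]
width: 28.8
```

```bash
python3 -c "
from h import *
goto([557,-187.7,218],-19.7)"
```

```text
slide [-0.0006  0.0082  0.0004] turn -0.1 | P [ 557.5 -188.2  226.2] hd -19.8 t 8.15 F [ 0.26 -1.23 -3.17] M [-0.107 -0.104  0.043] w 28.8 q6 -1.63
```

Emit:
apply_moves([
  {"slide":[0,0.0015,0],"turn":0},
  {"slide":[0,0.003,0],"turn":0},
  {"slide":[0,0.004,0],"turn":0},
  {"slide":[0,0.004,0],"turn":0},
])

```text
time_s: 8.48
position: [557.5, -188.2, 222.2]
eef_rot: [0.697, -0.697, 0.122, -0.121]
wrist_force: [-0.5, -0.7, -3.4]
width: 28.9
```

Emit:
apply_moves([
  {"slide":[0,0.001,0],"turn":0},
  {"slide":[0,0.002,0],"turn":0},
  {"slide":[0,0.003,0],"turn":0},
  {"slide":[0,0.003,0],"turn":0},
])

```text
time_s: 8.82
position: [557.5, -188.3, 219.3]
eef_rot: [-0.697, 0.697, -0.122, 0.122]
wrist_force: [-0.2, -1.4, -2.8]
width: 29.0
```

```bash
python3 -c "
from h import *
goto([557,-187.7,218],-19.7)"
```

```text
slide [-0.0006  0.0013  0.0004] turn -0.1 | P [ 557.5 -188.3  219.3] hd -19.8 t 8.82 F [-0.2  -1.42 -2.76] M [-0.104  0.054  0.013] w 29.0 q6 -1.63
```

Emit:
apply_moves([
  {"slide":[0,0.001,0],"turn":0},
  {"slide":[0,0.001,0],"turn":0},
  {"slide":[0,0.001,0],"turn":0},
])

```text
time_s: 9.07
position: [557.5, -188.2, 218.4]
eef_rot: [0.697, -0.697, 0.122, -0.121]
wrist_force: [-1.2, -0.1, -2.2]
width: 29.2
```

Emit:
apply_moves([
  {"slide":[0,0,0],"turn":0},
  {"slide":[0,0,0],"turn":0},
  {"slide":[0,0,0],"turn":0},
  {"slide":[0,0,0],"turn":0},
  {"slide":[0,0,0],"turn":0},
], claw=-1)

```text
time_s: 9.48
position: [557.7, -188.2, 218.7]
eef_rot: [-0.697, 0.697, -0.121, 0.122]
wrist_force: [0.2, 0.9, 0.4]
width: 84.9
```

```bash
python3 -c "
from h import *
p=shot('scene'); cv2.imwrite('pics/s6c.png',cv2.resize(p['pixels'][100:240,180:360],(771,600),interpolation=cv2.INTER_CUBIC))
goto([557,-187.7,218],-19.7)
p=shot('wrist','w6.png')
"
```

```text
slide [-0.0008  0.0007  0.0003] turn -0.1 | P [ 557.6 -188.2  218.7] hd -19.8 t 9.53 F [-0.29  0.36 -0.69] M [ 0.001  0.024 -0.04 ] w 85.4 q6 -1.63
```

View pics/s6c.png

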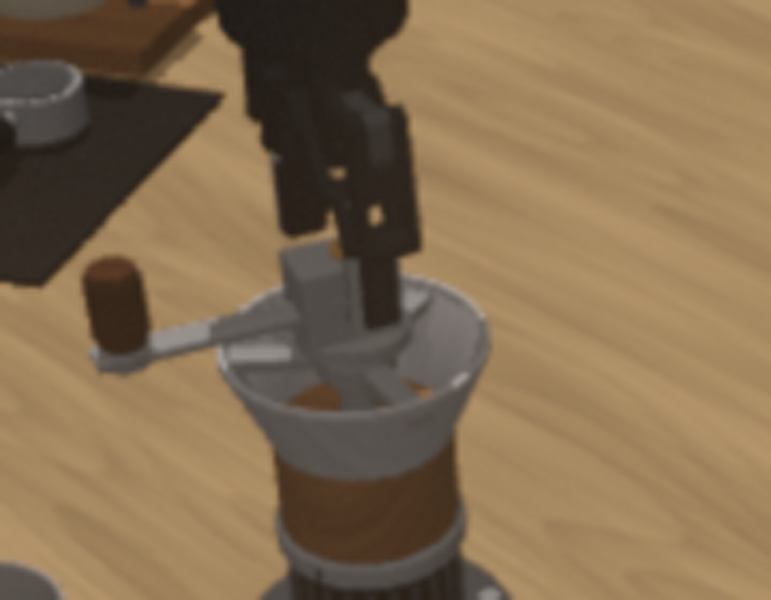

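View pics/w6.png

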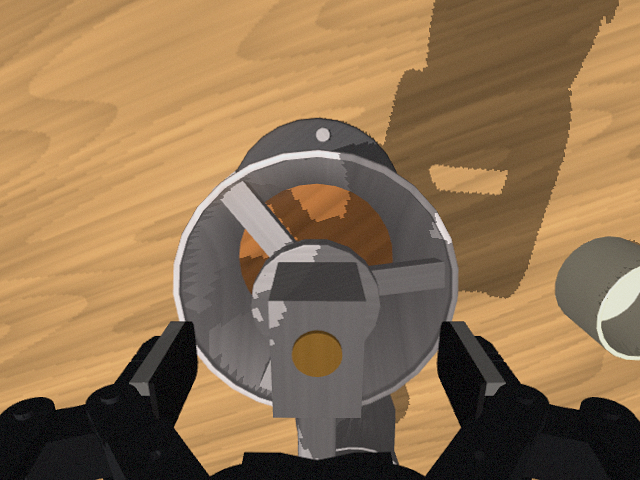

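```bash
python3 -c "
from h import *
p=r.capture('wrist')
d=atz(p,(316.8,353.5),219); print('axis',d)
goto([d[0]+94.1,d[1]-33.7,270])
"
```

```text
axis [ 553.26586335 -187.68614533  219.        ]
slide [ 0.0957 -0.0513 -0.0008] turn 0 | P [ 557.6 -188.2  218.6] hd -19.8 t 9.63 F [-1.03  0.12  0.22] M [-0.015  0.038  0.002] w 85.0 q6 -1.63
```

Emit:
apply_moves([
  {"slide":[0,-0.03,0],"turn":0},
  {"slide":[0,-0.052,0],"turn":0},
  {"slide":[0.03,-0.052,0],"turn":0},
  {"slide":[0.06,-0.052,0],"turn":0},
  {"slide":[0.0957,-0.052,-0.0005],"turn":0},
  {"slide":[0.0957,-0.052,-0.0005],"turn":0},
  {"slide":[0.0957,-0.052,-0.0005],"turn":0},
  {"slide":[0.0957,-0.052,-0.0005],"turn":0},
])

```text
time_s: 10.3
position: [647.0, -220.9, 270.1]
eef_rot: [0.697, -0.697, 0.122, -0.121]
wrist_force: [-0.8, -0.5, 0.4]
width: 85.4
```

```bash
python3 -c "
from h import *
p=shot('wrist','w7.png')
goto([647.4,-221.4,229])
print(proj(p,[[553.3,-187.7,219],[647.4,-221.4,237]]))
p=shot('scene'); cv2.imwrite('pics/s7c.png',cv2.resize(p['pixels'][100:240,150:330],(771,600),interpolation=cv2.INTER_CUBIC))
"
```

```text
slide [ 0.0007  0.0416 -0.0003] turn 0 | P [ 646.8 -220.9  270.6] hd -19.8 t 10.35 F [-0.17 -0.02 -0.16] M [-0.07   0.064 -0.023] w 85.3 q6 -1.62
[[317.97797599  52.24146912]
 [318.38657519 317.70772192]]
```

View pics/w7.png

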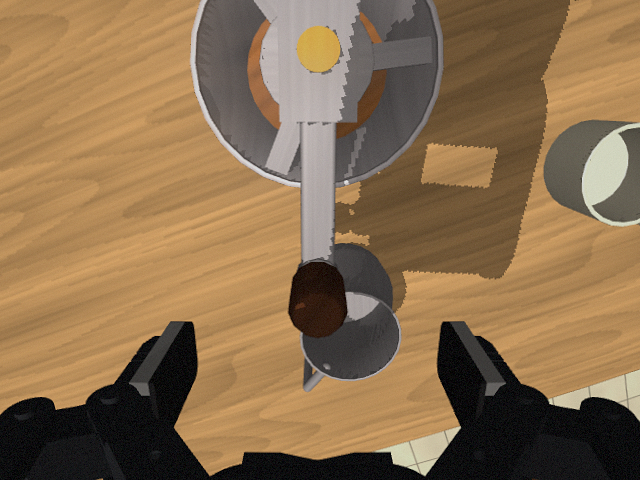

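View pics/s7c.png

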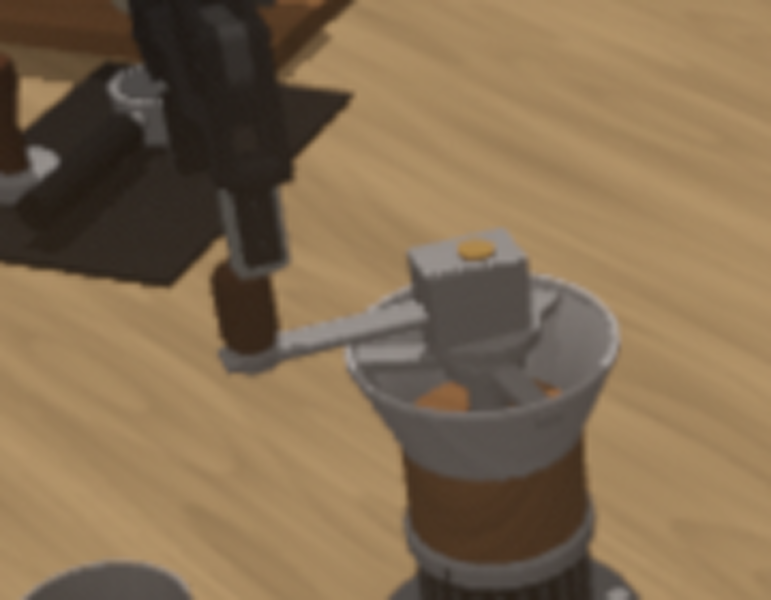

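Emit:
apply_moves([
  {"slide":[-0.001,0.02,0],"turn":0},
  {"slide":[-0.001,0.041,0],"turn":0},
  {"slide":[-0.001,0.041,0],"turn":0},
  {"slide":[-0.001,0.041,0],"turn":0},
])

```text
time_s: 10.73
position: [645.8, -220.5, 229.6]
eef_rot: [0.697, -0.696, 0.122, -0.121]
wrist_force: [-0.1, -0.4, 0.6]
width: 85.3
```

Emit:
apply_moves([
  {"slide":[0,0,0],"turn":0},
  {"slide":[0,0,0],"turn":0},
  {"slide":[0,0,0],"turn":0},
  {"slide":[0,0,0],"turn":0},
  {"slide":[0,0,0],"turn":0},
  {"slide":[0,0,0],"turn":0},
  {"slide":[0,0,0],"turn":0},
], claw=1)

```text
time_s: 11.32
position: [646.7, -220.9, 229.9]
eef_rot: [-0.697, 0.697, -0.121, 0.122]
wrist_force: [1.1, -0.3, 1.3]
width: 23.0
```

```bash
python3 -c "
from h import *
goto([647.4,-221.4,229])
p=shot('wrist','w8.png')
goto([647.4,-221.4,229])
"
```

```text
slide [ 0.0008  0.0009 -0.0003] turn 0 | P [ 646.7 -220.9  229.9] hd -19.8 t 11.32 F [ 1.14 -0.3   1.26] M [-0.019 -0.17   0.011] w 23.0 q6 -1.62
slide [ 0.0008  0.0009 -0.0002] turn 0 | P [ 646.7 -220.9  229.9] hd -19.81 t 11.37 F [ 0.46 -0.24  1.39] M [-0.063 -0.136  0.004] w 23.0 q6 -1.62
```

View pics/w8.png

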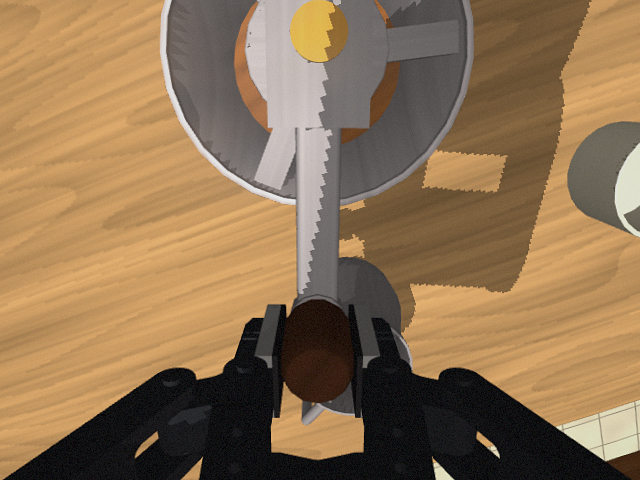

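Emit:
apply_moves([
  {"slide":[-0.0009,0,-0.0131],"turn":0},
  {"slide":[-0.0034,0,-0.0259],"turn":0},
  {"slide":[-0.0076,0,-0.0383],"turn":0},
  {"slide":[-0.0134,0,-0.05],"turn":0},
  {"slide":[-0.0207,0,-0.0609],"turn":0},
  {"slide":[-0.0293,0,-0.0707],"turn":0},
])

```text
time_s: 11.87
position: [595.5, -277.9, 230.1]
eef_rot: [0.697, -0.697, 0.121, -0.123]
wrist_force: [5.2, 1.8, 1.9]
width: 23.1
```

```bash
python3 -c "
from h import *
goto([646.7,-220.9,229])
p=shot('scene'); cv2.imwrite('pics/s9c.png',cv2.resize(p['pixels'][100:240,150:330],(771,600),interpolation=cv2.INTER_CUBIC))
goto([646.7,-220.9,229])
"
```

```text
slide [0.0288 0.0013 0.071 ] turn 0 | P [ 595.5 -277.9  230.1] hd -19.8 t 11.87 F [5.25 1.81 1.93] M [ 0.523 -0.835 -0.   ] w 23.1 q6 -1.73
slide [0.0302 0.0011 0.0724] turn 0 | P [ 593.7 -278.7  230. ] hd -19.86 t 11.92 F [ 3.71 -1.52  2.36] M [-0.009 -0.79   0.   ] w 23.0 q6 -1.73
```

View pics/s9c.png

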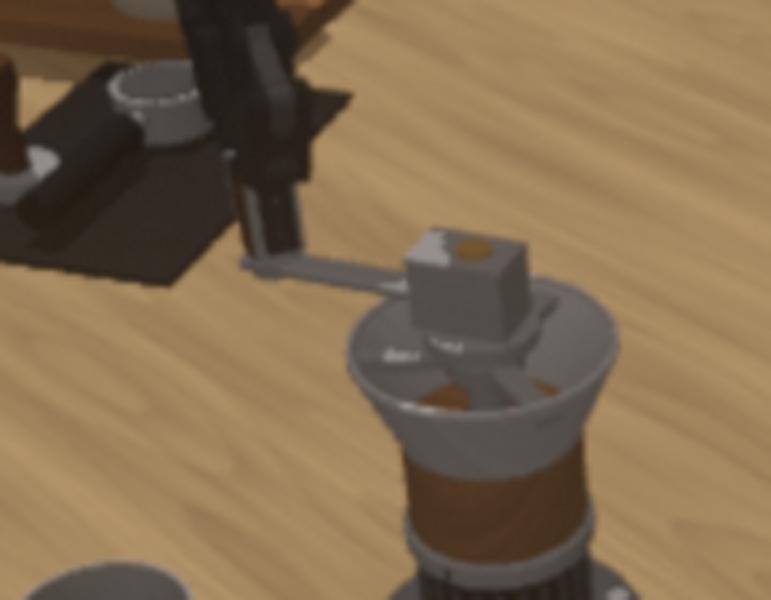

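Emit:
apply_moves([
  {"slide":[-0.0098,0,-0.0086],"turn":0},
  {"slide":[-0.0207,0,-0.0159],"turn":0},
  {"slide":[-0.0324,0,-0.0217],"turn":0},
  {"slide":[-0.0448,0,-0.0259],"turn":0},
  {"slide":[-0.0577,0,-0.0284],"turn":0},
  {"slide":[-0.0707,0,-0.0293],"turn":0},
  {"slide":[-0.0838,0,-0.0284],"turn":0},
  {"slide":[-0.0966,0,-0.0259],"turn":0},
  {"slide":[-0.109,0,-0.0217],"turn":0},
  {"slide":[-0.1207,0,-0.0159],"turn":0},
  {"slide":[-0.1316,0,-0.0086],"turn":0},
  {"slide":[-0.1414,0,0],"turn":0},
])

```text
time_s: 12.92
position: [462.3, -229.8, 230.1]
eef_rot: [-0.696, 0.697, -0.121, 0.123]
wrist_force: [5.5, -4.4, -0.2]
width: 23.3
```

```bash
python3 -c "
from h import *
goto([646.7,-220.9,229.9])
p=shot('wrist','w10.png')
goto([646.7,-220.9,229.9])
"
```

```text
slide [0.1705 0.0006 0.0709] turn 0 | P [ 462.3 -229.8  230.1] hd -19.82 t 12.92 F [ 5.55 -4.4  -0.22] M [-0.593 -1.025 -0.025] w 23.3 q6 -1.78
slide [0.1718 0.0004 0.0695] turn 0 | P [ 461.6 -228.1  230. ] hd -19.79 t 12.97 F [ 4.03 -3.    2.24] M [-0.566 -0.518 -0.047] w 23.3 q6 -1.77
```

View pics/w10.png

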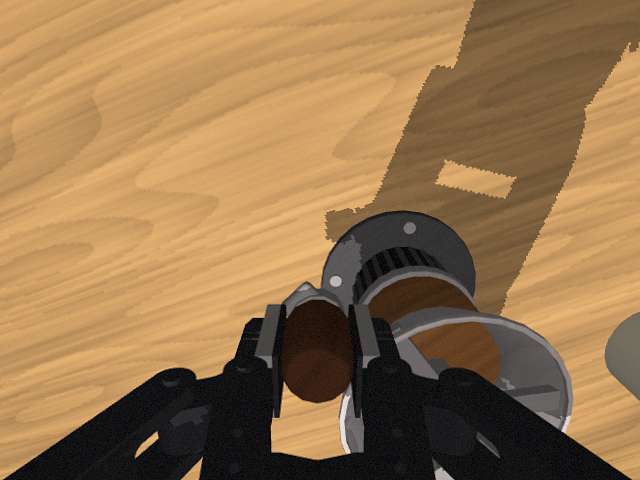

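Emit:
apply_moves([
  {"slide":[-0.0086,0,0.0098],"turn":0},
  {"slide":[-0.0159,0,0.0207],"turn":0},
  {"slide":[-0.0217,0,0.0324],"turn":0},
  {"slide":[-0.0259,0,0.0448],"turn":0},
  {"slide":[-0.0284,0,0.0577],"turn":0},
  {"slide":[-0.0293,0,0.0707],"turn":0},
  {"slide":[-0.0284,0,0.0838],"turn":0},
  {"slide":[-0.0259,0,0.0966],"turn":0},
  {"slide":[-0.0217,0,0.109],"turn":0},
  {"slide":[-0.0159,0,0.1207],"turn":0},
  {"slide":[-0.0086,0,0.1316],"turn":0},
  {"slide":[0,0,0.1414],"turn":0},
])

```text
time_s: 13.97
position: [510.1, -96.6, 229.7]
eef_rot: [-0.696, 0.697, -0.122, 0.121]
wrist_force: [-3.5, -7.4, 3.3]
width: 23.3
```

```bash
python3 -c "
from h import *
goto([646.7,-220.9,229.9])
p=shot('scene'); cv2.imwrite('pics/s11c.png',cv2.resize(p['pixels'][100:240,200:380],(771,600),interpolation=cv2.INTER_CUBIC))
goto([646.7,-220.9,229.9])
"
```

```text
slide [ 0.1706 -0.0002 -0.0707] turn 0 | P [510.1 -96.6 229.7] hd -19.77 t 13.97 F [-3.48 -7.41  3.32] M [-1.341  0.404 -0.015] w 23.3 q6 -1.5
slide [ 0.1692  0.     -0.0719] turn 0 | P [511.7 -96.1 229.8] hd -19.75 t 14.02 F [-4.36 -0.69  3.04] M [-0.532  0.427  0.015] w 23.1 q6 -1.5
```

View pics/s11c.png

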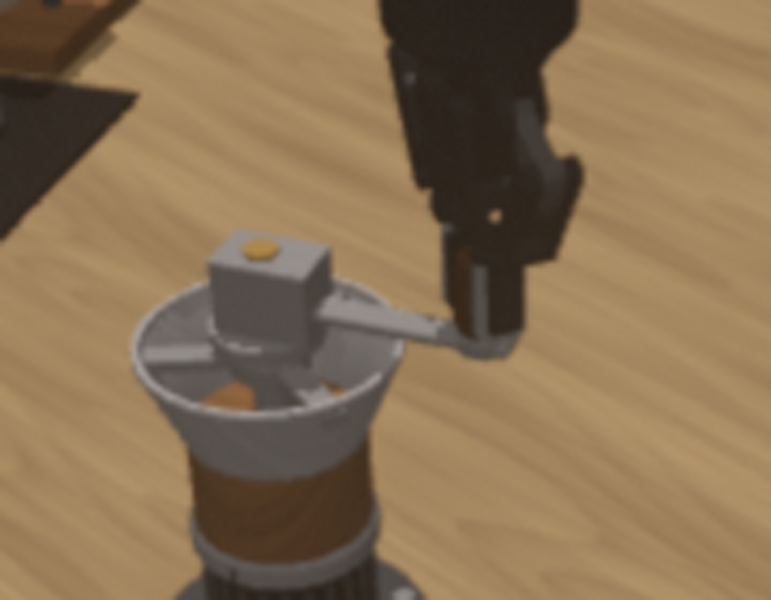

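Emit:
apply_moves([
  {"slide":[0.0098,0,0.0086],"turn":0},
  {"slide":[0.0207,0,0.0159],"turn":0},
  {"slide":[0.0324,0,0.0217],"turn":0},
  {"slide":[0.0448,-0.0003,0.0259],"turn":0},
  {"slide":[0.0577,-0.0003,0.0284],"turn":0},
  {"slide":[0.0707,-0.0003,0.0293],"turn":0},
  {"slide":[0.0838,-0.0003,0.0284],"turn":0},
  {"slide":[0.0966,-0.0003,0.0259],"turn":0},
  {"slide":[0.109,-0.0003,0.0217],"turn":0},
  {"slide":[0.1207,-0.0003,0.0159],"turn":0},
  {"slide":[0.1316,-0.0003,0.0086],"turn":0},
  {"slide":[0.1414,-0.0003,0],"turn":0},
])

```text
time_s: 15.02
position: [643.3, -143.9, 229.7]
eef_rot: [0.697, -0.696, 0.122, -0.121]
wrist_force: [-2.0, 5.4, 3.0]
width: 22.9
```

```bash
python3 -c "
from h import *
goto([646.7,-220.9,229.9])
p=shot('scene'); cv2.imwrite('pics/s12c.png',cv2.resize(p['pixels'][100:240,180:360],(771,600),interpolation=cv2.INTER_CUBIC))
goto([646.7,-220.9,229.9])
"
```

```text
slide [ 0.0293 -0.0003 -0.0713] turn 0 | P [ 643.3 -143.9  229.7] hd -19.77 t 15.02 F [-1.98  5.42  2.95] M [0.854 0.293 0.057] w 22.9 q6 -1.52
slide [ 0.028  -0.0002 -0.0697] turn 0 | P [ 644.  -145.8  229.8] hd -19.83 t 15.07 F [2.06 5.63 3.55] M [ 0.916 -0.421  0.034] w 23.0 q6 -1.52
```

View pics/s12c.png

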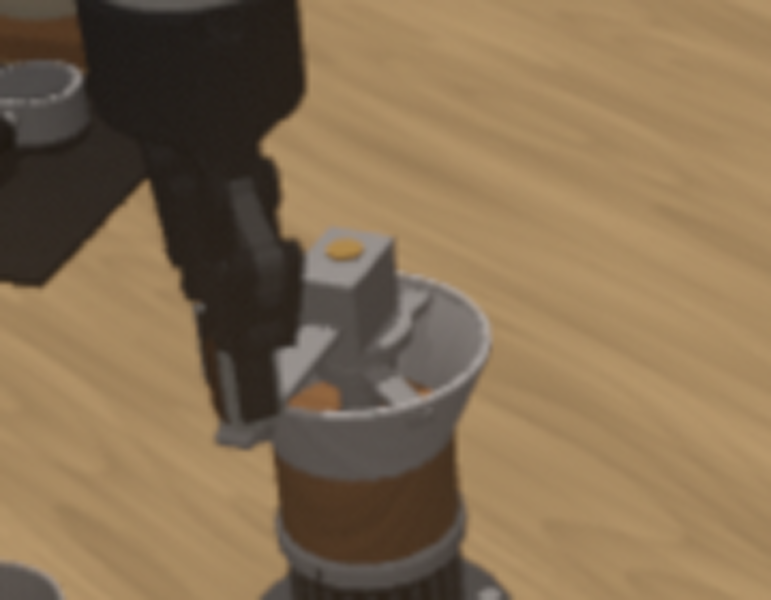

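Crank seated, knob at the near-right side. Continue 315→405.

Emit:
apply_moves([
  {"slide":[0.0086,-0.0003,-0.0098],"turn":0},
  {"slide":[0.0159,-0.0003,-0.0207],"turn":0},
  {"slide":[0.0217,-0.0003,-0.0324],"turn":0},
  {"slide":[0.0259,-0.0003,-0.0448],"turn":0},
  {"slide":[0.0284,-0.0003,-0.0577],"turn":0},
  {"slide":[0.0293,-0.0003,-0.0707],"turn":0},
  {"slide":[0.0284,-0.0003,-0.0838],"turn":0},
  {"slide":[0.0259,-0.0003,-0.0966],"turn":0},
  {"slide":[0.0217,-0.0003,-0.109],"turn":0},
  {"slide":[0.0159,-0.0003,-0.1207],"turn":0},
  {"slide":[0.0086,-0.0003,-0.1316],"turn":0},
  {"slide":[0,-0.0003,-0.1414],"turn":0},
])

```text
time_s: 16.07
position: [595.3, -277.9, 230.4]
eef_rot: [-0.697, 0.697, -0.121, 0.123]
wrist_force: [6.5, 1.8, -0.1]
width: 23.2
```

Emit:
apply_moves([
  {"slide":[-0.0098,0,-0.0086],"turn":0},
  {"slide":[-0.0207,0,-0.0159],"turn":0},
  {"slide":[-0.0324,0,-0.0217],"turn":0},
  {"slide":[-0.0448,0,-0.0259],"turn":0},
  {"slide":[-0.0577,0,-0.0284],"turn":0},
  {"slide":[-0.0707,0,-0.0293],"turn":0},
  {"slide":[-0.0838,0,-0.0284],"turn":0},
  {"slide":[-0.0966,0,-0.0259],"turn":0},
  {"slide":[-0.109,0,-0.0217],"turn":0},
  {"slide":[-0.1207,0,-0.0159],"turn":0},
  {"slide":[-0.1316,0,-0.0086],"turn":0},
  {"slide":[-0.1414,0,0],"turn":0},
])

```text
time_s: 17.07
position: [462.1, -229.5, 230.4]
eef_rot: [-0.696, 0.697, -0.121, 0.123]
wrist_force: [9.0, -2.4, -2.0]
width: 23.2
```

Emit:
apply_moves([
  {"slide":[-0.0086,0,0.0098],"turn":0},
  {"slide":[-0.0159,0,0.0207],"turn":0},
  {"slide":[-0.0217,0,0.0324],"turn":0},
  {"slide":[-0.0259,0,0.0448],"turn":0},
  {"slide":[-0.0284,0,0.0577],"turn":0},
  {"slide":[-0.0293,0,0.0707],"turn":0},
  {"slide":[-0.0284,0,0.0838],"turn":0},
  {"slide":[-0.0259,0,0.0966],"turn":0},
  {"slide":[-0.0217,0,0.109],"turn":0},
  {"slide":[-0.0159,0,0.1207],"turn":0},
  {"slide":[-0.0086,0,0.1316],"turn":0},
  {"slide":[0,0,0.1414],"turn":0},
])

```text
time_s: 18.07
position: [509.6, -96.8, 230.0]
eef_rot: [-0.696, 0.697, -0.122, 0.121]
wrist_force: [-1.8, -9.0, -0.9]
width: 22.8
```

```bash
python3 -c "
from h import *
goto([646.7,-220.9,229.9])
p=shot('scene'); cv2.imwrite('pics/s13c.png',cv2.resize(p['pixels'][100:240,200:380],(771,600),interpolation=cv2.INTER_CUBIC))
goto([646.7,-220.9,229.9])
"
```

```text
slide [ 0.171   0.0002 -0.0704] turn 0 | P [509.6 -96.8 230. ] hd -19.78 t 18.07 F [-1.79 -8.99 -0.85] M [-1.719  0.229 -0.014] w 22.8 q6 -1.5
slide [ 0.1696  0.0005 -0.0715] turn 0 | P [511.2 -96.2 230.1] hd -19.76 t 18.12 F [-3.41 -4.19  0.8 ] M [-0.971  0.369 -0.02 ] w 23.2 q6 -1.5
```

View pics/s13c.png

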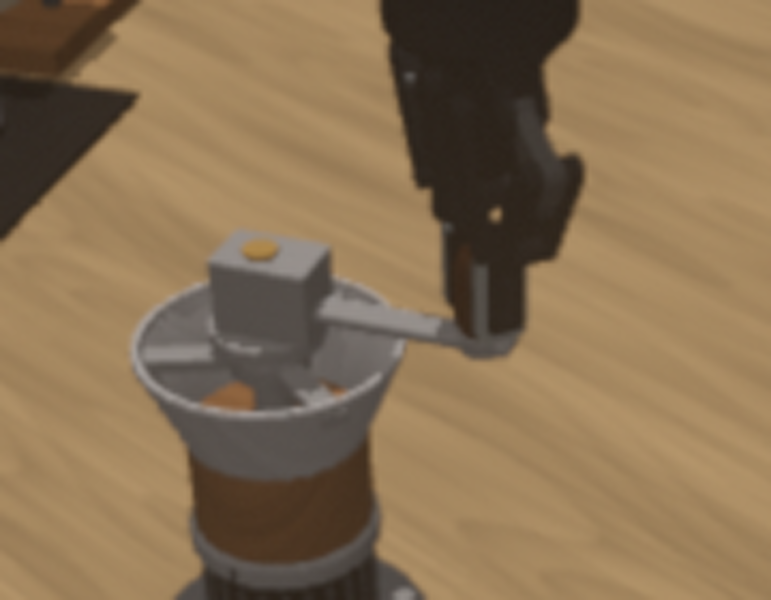

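Emit:
apply_moves([
  {"slide":[0,0,0],"turn":0},
  {"slide":[0,0,0],"turn":0},
  {"slide":[0,0,0],"turn":0},
  {"slide":[0,0,0],"turn":0},
  {"slide":[0,0,0],"turn":0},
  {"slide":[0,-0.02,0],"turn":0},
  {"slide":[0,-0.045,0],"turn":0},
  {"slide":[0,-0.06,0],"turn":0},
], claw=-1)

```text
time_s: 18.78
position: [510.0, -96.6, 292.2]
eef_rot: [-0.697, 0.697, -0.121, 0.122]
wrist_force: [0.0, 0.7, 0.5]
width: 85.5
```

```bash
python3 -c "
from h import *
goto([551.6,-183.6,290],-64.8)
"
```

```text
slide [ 0.0686  0.0022 -0.0678] turn 44.99 | P [510.  -96.6 292.2] hd -19.81 t 18.78 F [0.01 0.7  0.52] M [ 0.029  0.028 -0.016] w 85.5 q6 -1.5
```

Emit:
apply_moves([
  {"slide":[0.012,0.002,-0.012],"turn":7},
  {"slide":[0.024,0.002,-0.024],"turn":14},
  {"slide":[0.036,0.002,-0.036],"turn":21},
  {"slide":[0.048,0.002,-0.048],"turn":28},
  {"slide":[0.06,0.002,-0.06],"turn":35},
  {"slide":[0.0686,0.002,-0.0678],"turn":42},
  {"slide":[0.0686,0.002,-0.0678],"turn":45},
  {"slide":[0.0686,0.002,-0.0678],"turn":45},
  {"slide":[0.0686,0.002,-0.0678],"turn":45},
  {"slide":[0.0686,0.002,-0.0678],"turn":45},
])

```text
time_s: 19.62
position: [551.2, -183.2, 288.2]
eef_rot: [0.597, -0.597, 0.378, -0.378]
wrist_force: [0.4, -0.6, 0.5]
width: 85.9
```

```bash
python3 -c "
from h import *
p=shot('wrist','w14.png')
goto([551.6,-183.6,290],-64.8)
print(proj(p,[[553.3,-187.2,219]]))
"
```

```text
slide [ 0.0005 -0.0018  0.0001] turn 0.12 | P [ 551.3 -183.2  288.2] hd -64.68 t 19.67 F [ 0.67 -0.31 -0.4 ] M [ 0.006 -0.018 -0.02 ] w 85.1 q6 -0.84
[[319.38120922 288.1672023 ]]
```

View pics/w14.png

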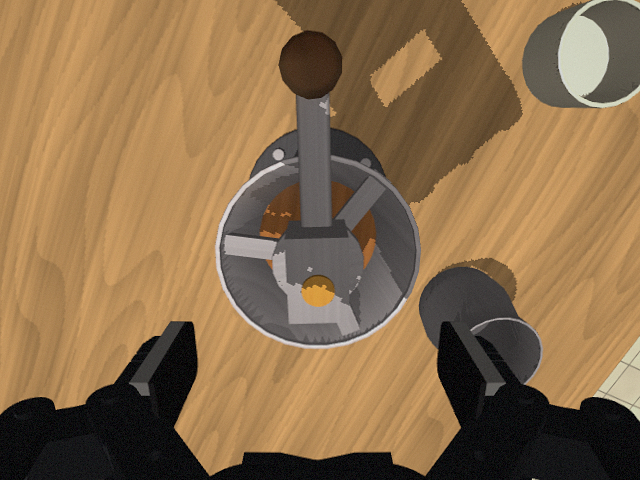

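```bash
python3 -c "
from h import *
p=r.capture('wrist')
d=atz(p,(318,290.5),219);k=atz(p,(311,64.5),237)
a=np.degrees(np.arctan2(*(k-d)[1::-1]));print(d,k,np.linalg.norm((k-d)[:2]),a)
c=[atz(p,x,219) for x in [(286.5,237),(347,236.5),(352,322),(292,322)]]
print(c,a)
cv2.imwrite('pics/w14c.png',cv2.resize(p['pixels'][210:340,240:400],(738,600),interpolation=cv2.INTER_CUBIC))
goto([d[0]+4*np.cos(np.radians(a)),d[1]+4*np.sin(np.radians(a)),219],a-180)
"
```

```text
[ 553.27743858 -188.57983234  219.        ] [508.03546304 -99.31169692 237.        ] 100.07815121707203 116.87634336425204
[array([ 528.49666719, -170.38738749,  219.        ]), array([ 553.7432413 , -158.17983883,  219.        ]), array([ 575.86959971, -196.81126884,  219.        ]), array([ 548.92324993, -209.54448924,  219.        ])] 116.87634336425204
slide [ 0.0017  0.0693 -0.0006] turn -1.58 | P [ 551.3 -183.2  288.3] hd -64.7 t 19.72 F [ 0.62 -0.38 -0.24] M [-0.011 -0.023  0.058] w 85.1 q6 -0.84
```

View pics/w14c.png

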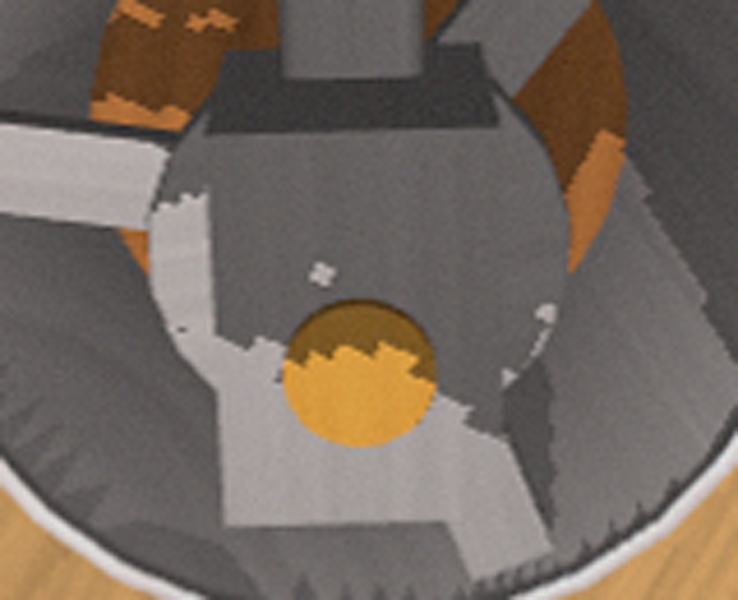

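Emit:
apply_moves([
  {"slide":[0.0015,0,-0.0005],"turn":-1.6},
  {"slide":[0.0015,0.03,-0.0005],"turn":-1.6},
  {"slide":[0.0015,0.055,-0.0005],"turn":-1.6},
  {"slide":[0.0015,0.069,-0.0005],"turn":-1.6},
  {"slide":[0.0015,0.069,-0.0005],"turn":-1.6},
  {"slide":[0.0015,0.069,-0.0005],"turn":-1.6},
])

```text
time_s: 20.22
position: [551.6, -184.9, 219.2]
eef_rot: [-0.602, 0.602, -0.371, 0.37]
wrist_force: [0.8, -0.0, 0.5]
width: 85.4
```

Emit:
apply_moves([
  {"slide":[0,0,0],"turn":0},
  {"slide":[0,0,0],"turn":0},
  {"slide":[0,0,0],"turn":0},
  {"slide":[0,0,0],"turn":0},
  {"slide":[0,0,0],"turn":0},
  {"slide":[0,0,0],"turn":0},
  {"slide":[0,0,0],"turn":0},
], claw=1)

```text
time_s: 20.8
position: [552.1, -185.0, 219.8]
eef_rot: [0.602, -0.602, 0.37, -0.371]
wrist_force: [2.3, 3.1, 5.2]
width: 28.6
```

```bash
python3 -c "
from h import *
goto([553.3,-187.2,219],-63.1)
"
```

```text
slide [0.0025 0.0008 0.0001] turn -0.09 | P [ 552.1 -185.   219.8] hd -63.19 t 20.8 F [2.27 3.07 5.24] M [ 0.351 -0.315  0.088] w 28.6 q6 -0.87
```

Emit:
apply_moves([
  {"slide":[0,-0.003,0],"turn":0},
  {"slide":[0,-0.008,0],"turn":0},
  {"slide":[0,-0.014,0],"turn":0},
  {"slide":[0,-0.02,0],"turn":0},
  {"slide":[0,-0.03,0],"turn":0},
  {"slide":[0,-0.04,0],"turn":0},
  {"slide":[0,-0.05,0],"turn":0},
  {"slide":[0,-0.05,0],"turn":0},
  {"slide":[0,-0.05,0],"turn":0},
])

```text
time_s: 21.55
position: [551.7, -185.2, 269.9]
eef_rot: [0.602, -0.602, 0.37, -0.371]
wrist_force: [0.1, -0.6, -2.8]
width: 28.7
```

```bash
python3 -c "
from h import *
p=shot('scene'); cv2.imwrite('pics/s15c.png',cv2.resize(p['pixels'][80:240,180:390],(787,600),interpolation=cv2.INTER_CUBIC))
goto([530,185,270],-25)
"
```

```text
slide [-0.34   -0.0009  0.1476] turn -38.21 | P [ 551.5 -185.1  269.2] hd -63.21 t 21.6 F [ 0.26  1.06 -3.02] M [ 0.009 -0.054  0.005] w 28.5 q6 -0.87
```

View pics/s15c.png

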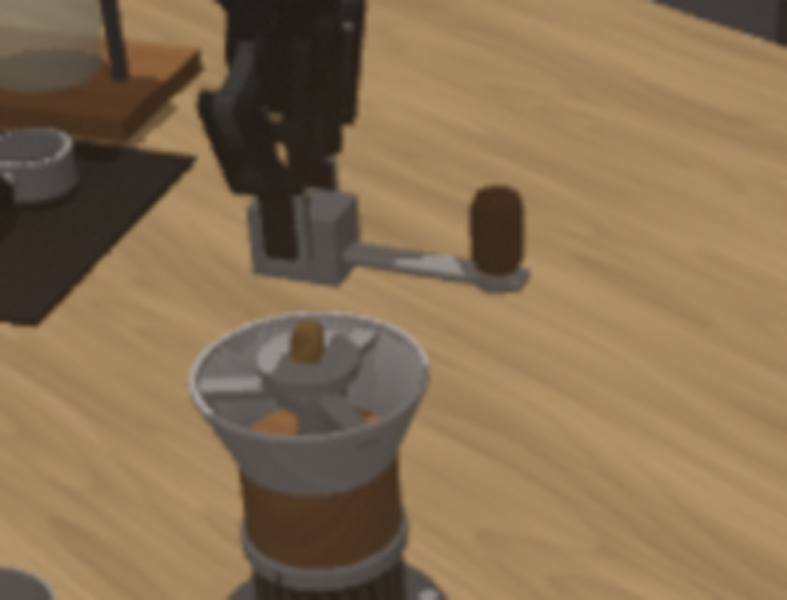

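Emit:
apply_moves([
  {"slide":[-0.0375,0,0.0179],"turn":0},
  {"slide":[-0.075,0,0.0358],"turn":0},
  {"slide":[-0.1125,0,0.0536],"turn":0},
  {"slide":[-0.15,0,0.0715],"turn":0},
  {"slide":[-0.1875,0,0.0894],"turn":0},
  {"slide":[-0.225,0,0.1073],"turn":0},
  {"slide":[-0.2625,0,0.1251],"turn":0},
  {"slide":[-0.3,0,0.143],"turn":0},
  {"slide":[-0.32,0,0.1525],"turn":0},
  {"slide":[-0.3375,0,0.161],"turn":0},
  {"slide":[-0.3375,0,0.161],"turn":0},
  {"slide":[-0.3375,0,0.161],"turn":0},
])

```text
time_s: 22.6
position: [542.7, 189.4, 268.4]
eef_rot: [-0.602, 0.603, -0.37, 0.37]
wrist_force: [-0.1, -0.5, -1.7]
width: 29.1
```

Emit:
apply_moves([
  {"slide":[0,0.04,0],"turn":0},
  {"slide":[0,0.08,0],"turn":0},
  {"slide":[0,0.12,0],"turn":0},
  {"slide":[0,0.16,0],"turn":0},
  {"slide":[0,0.19,0],"turn":0},
  {"slide":[0,0.205,0],"turn":0},
  {"slide":[0,0.215,0],"turn":0},
  {"slide":[0,0.22,0],"turn":0},
  {"slide":[0,0.22,0],"turn":0},
  {"slide":[0,0.22,0],"turn":0},
])

```text
time_s: 23.43
position: [543.8, 188.6, 50.1]
eef_rot: [0.603, -0.602, 0.37, -0.371]
wrist_force: [0.6, -0.7, -0.9]
width: 29.2
```

```bash
python3 -c "
from h import *
p=shot('scene'); cv2.imwrite('pics/s16.png',p['pixels'])
goto([543,188.6,41])
"
```

```text
slide [-0.0003  0.0094 -0.0009] turn 0 | P [543.9 188.8  50.4] hd -63.22 t 23.48 F [ 0.12 -0.28 -1.87] M [-0.089 -0.014 -0.013] w 29.2 q6 -0.21
```

View pics/s16.png

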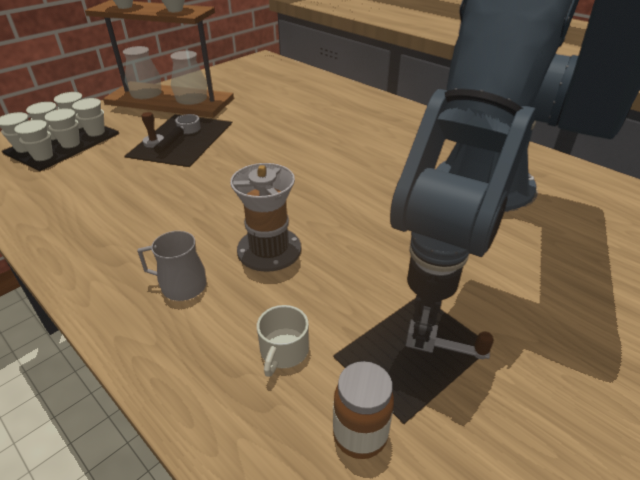

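Emit:
apply_moves([
  {"slide":[0,0.004,0],"turn":0},
  {"slide":[0,0.008,0],"turn":0},
  {"slide":[0,0.008,0],"turn":0},
  {"slide":[0,0.008,0],"turn":0},
])

```text
time_s: 23.82
position: [543.2, 188.8, 41.3]
eef_rot: [0.602, -0.602, 0.37, -0.371]
wrist_force: [0.8, 0.2, -1.3]
width: 28.7
```

Emit:
apply_moves([
  {"slide":[0,0.001,0],"turn":0},
  {"slide":[0,0.001,0],"turn":0},
  {"slide":[0,0.001,0],"turn":0},
])

```text
time_s: 24.07
position: [543.3, 188.8, 41.2]
eef_rot: [0.602, -0.602, 0.37, -0.371]
wrist_force: [-1.8, -1.7, 10.5]
width: 28.5
```

Emit:
apply_moves([
  {"slide":[0,0.0007,0],"turn":0},
  {"slide":[0,0.0007,0],"turn":0},
  {"slide":[0,0.0007,0],"turn":0},
])

```text
time_s: 24.32
position: [543.3, 188.8, 41.1]
eef_rot: [0.602, -0.602, 0.37, -0.371]
wrist_force: [-6.3, -2.8, 18.9]
width: 28.9
```

Contact with the mat; release and rise.

Emit:
apply_moves([
  {"slide":[0,-0.001,0],"turn":0},
  {"slide":[0,-0.001,0],"turn":0},
  {"slide":[0,-0.001,0],"turn":0},
])

```text
time_s: 24.57
position: [543.3, 188.8, 41.2]
eef_rot: [0.602, -0.602, 0.37, -0.371]
wrist_force: [-1.8, -0.9, 8.5]
width: 28.9
```

Emit:
apply_moves([
  {"slide":[0,0,0],"turn":0},
  {"slide":[0,0,0],"turn":0},
  {"slide":[0,0,0],"turn":0},
  {"slide":[0,0,0],"turn":0},
  {"slide":[0,0,0],"turn":0},
  {"slide":[0,-0.03,0],"turn":0},
  {"slide":[0,-0.07,0],"turn":0},
  {"slide":[0,-0.11,0],"turn":0},
  {"slide":[0,-0.15,0],"turn":0},
  {"slide":[0,-0.15,0],"turn":0},
  {"slide":[0,-0.15,0],"turn":0},
], claw=-1)

```text
time_s: 25.48
position: [544.0, 189.1, 192.6]
eef_rot: [0.603, -0.601, 0.369, -0.372]
wrist_force: [-0.4, -1.0, -0.1]
width: 85.1
```

```bash
python3 -c "
from h import *
p=shot('scene'); cv2.imwrite('pics/s17.png',cv2.resize(p['pixels'][200:480,120:520],(800,560)))
p=shot('wrist','w17.png')
goto([543,188.6,41])
"
```

```text
slide [0.0002 0.1486 0.0004] turn 0 | P [542.7 188.6 189.6] hd -63.2 t 25.58 F [-0.54 -0.43  0.77] M [0.009 0.014 0.008] w 85.4 q6 -0.21
```

View pics/s17.png

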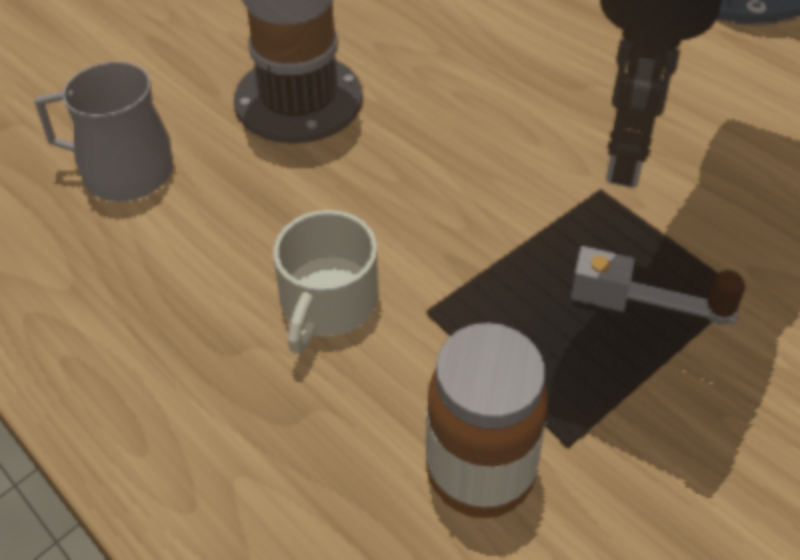

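View pics/w17.png

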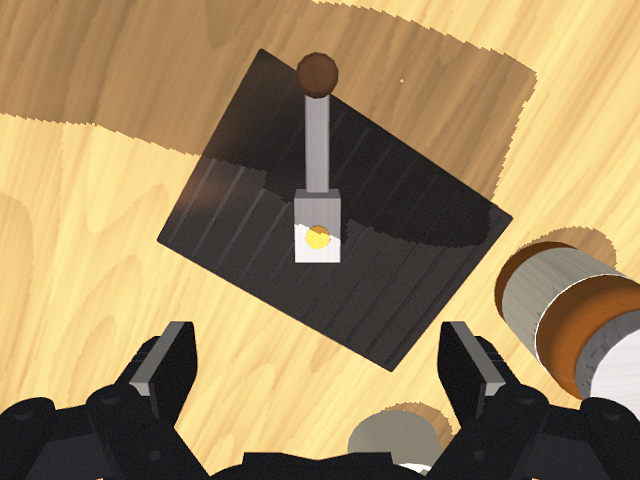

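```bash
python3 -c "
from h import *
print(r.finish_job())
"
```

```text
the job is handed in; nothing more can be done
None
```

The crank was fitted on the shaft, wound about 585° (10.2 rad) clockwise by its knob, lifted off and stood back on the rubber mat, then the job was handed in at about 26 s. No verdict was reported.

- **Fit:** I lined the crank up with the brass square seen by the wrist camera. It went down with only a few newtons sideways and no added downward load. The scene image showed it resting on the collar.
- **Winding:** I gripped the knob and led it round a 100 mm circle. The scene images I took at points along the way showed the crank still seated. Vertical forces I read while winding stayed within about 4 N. The largest reading with the crank on the shaft was about 5 N, when I gripped the hub to lift it off, below the 8 N that moves it.
- **Shaft angle:** I could not read this directly. The crank's heading after winding was 116.9°, against 115.2° expected, which I put down to socket play. Even allowing for that play, the shaft should be at about 10 rad or more, above the required 9.3.
- **Placing:** The last scene and wrist images show the crank upright on the mat and let go, with the socket well inside the edges. The gripper was open about 150 mm above it. The press on the mat before release reached 19 N.
- **Other items:** By eye, the cup, pitcher and jar stood where they started; I did not measure their final positions.

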